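# Finish the crib tower and load it

### The job

Finish the wooden crib tower on the blue board for its load test, in the pattern already begun: lay a slat from the sloping rack in the empty half of the top course, level with and parallel to the slat already there, then lay the other two slats crosswise on top, directly above the slats two courses below. Then set the steel loading plate level, centred and square on top of the tower. Hold each slat level before it touches the tower, never landing it end first, drop nothing, keep the slats already laid in place, and leave the other things on the desk where they are.

Things in the scene. Friction and masses are not known exactly. Their poses are not given: they have to be found in the camera images.
- baseboard: blue board 160 x 160 x 12 mm with a white outline, fixed, under the tower. Origin: centre of its underside, on the desk; z up; x, y along its edges. Each course: two parallel slats, centre lines 40 mm either side of the board's centre. First course along the board's x, second along its y, third (half laid) along x, fourth (to lay) along y; the plate's underside then rests 72 mm above the desk
- third_place (a point): the empty place of the third course, on the board's -y side: where the centre of a slat lying along the board's x belongs, 49.5 mm above the desk
- fourth_place_a (a point): a place of the fourth course, on the board's +x side: where the centre of a slat lying along the board's y belongs, 64.5 mm above the desk
- fourth_place_b (a point): the same, on the board's -x side
- first_a_mid (a point): centre of one slat of the first (bottom) course, light wood, 120 x 20 x 15 mm; its x runs along the slat's 120 mm length, y across its 20 mm width, z through its 15 mm thickness
- first_b_mid (a point): the same for the other slat of the first course
- second_a_mid (a point): the same for one slat of the second course, which lies across the first
- second_b_mid (a point): the same for the other slat of the second course
- third_a_mid (a point): the same for the one slat of the third course that is already laid, across the second, on the board's +y side
- rack: fixed orange and black rack, 180 wide (y) x 130 mm deep (x), sloping up 30 degrees from its low side (-x, towards the robot). Origin: on the desk under the middle of the slats. Three slats about 56 mm apart run up the slope on two 12 mm cross rails, 38 mm below and above each slat's middle (40 mm of free space beneath between them). 6 mm ribs on the rails between slats; a low lip at the bottom end
- slat1_mid (a point): centre of a loose light-wood slat, 120 x 20 x 15 mm, about 25 g (three alike), lying in the sloping rack at the start, its centre 68 mm above the desk. Its x runs along its length (up the slope at the start), y across its 20 mm width (level), z through its 15 mm thickness (square to the slope)
- slat2_mid (a point): centre of a loose light-wood slat, 120 x 20 x 15 mm, about 25 g (three alike), lying in the sloping rack at the start, its centre 68 mm above the desk. Its x runs along its length (up the slope at the start), y across its 20 mm width (level), z through its 15 mm thickness (square to the slope)
- slat3_mid (a point): centre of a loose light-wood slat, 120 x 20 x 15 mm, about 25 g (three alike), lying in the sloping rack at the start, its centre 68 mm above the desk. Its x runs along its length (up the slope at the start), y across its 20 mm width (level), z through its 15 mm thickness (square to the slope)
- plate_grip (a point): the steel loading plate, 110 x 110 x 6 mm, about 0.55 kg, flat on the desk, with a black bar grip standing up on its middle: 60 mm long (along its x), 16 mm wide (its y), from 6 to 42 mm above the plate's underside. This point is on the axis of the grip, 26 mm above the plate's underside; z up
- spool: bystander: filament spool lying flat, black flanges and red filament, 110 mm across, 45 mm high; origin at the centre of its underside
- screwdriver: bystander: screwdriver lying on the desk; origin under its middle
- glue: bystander: white glue bottle with red cap, 52 mm across, 130 mm high, standing; origin at the centre of its underside
- mouse: bystander: black computer mouse, 100 x 58 x 31 mm; origin at the centre of its underside
- offcut: bystander: short offcut of slat, 45 x 20 x 15 mm, too short for the tower; origin at the centre of its underside
Not all that is in view belongs to the job. What is shaped like the part that bears slat2_mid but yellow is not meant. What is shaped like the part that bears third_a_mid but purple is not meant.

How it is judged (in metres and radians):
On the way, in this order (a step that is already met when the one before it is completed fails the run):
1. the third course is complete, its second slat released (((distance between slat1_mid and third_place below 0.012 m and angle between the x axis of slat1_mid and the x axis of baseboard, either way round below 0.15 rad) or (distance between slat2_mid and third_place below 0.012 m and angle between the x axis of slat2_mid and the x axis of baseboard, either way round below 0.15 rad) or (distance between slat3_mid and third_place below 0.012 m and angle between the x axis of slat3_mid and the x axis of baseboard, either way round below 0.15 rad)) and contact force between each of slat1, slat2, slat3 and the fingers below 0.1 N), for 0.2 s.
2. one slat of the fourth course lies across the third, released (all of step 1 and (((distance between slat1_mid and fourth_place_a below 0.012 m and angle between the x axis of slat1_mid and the y axis of baseboard, either way round below 0.15 rad) or (distance between slat2_mid and fourth_place_a below 0.012 m and angle between the x axis of slat2_mid and the y axis of baseboard, either way round below 0.15 rad) or (distance between slat3_mid and fourth_place_a below 0.012 m and angle between the x axis of slat3_mid and the y axis of baseboard, either way round below 0.15 rad)) or ((distance between slat1_mid and fourth_place_b below 0.012 m and angle between the x axis of slat1_mid and the y axis of baseboard, either way round below 0.15 rad) or (distance between slat2_mid and fourth_place_b below 0.012 m and angle between the x axis of slat2_mid and the y axis of baseboard, either way round below 0.15 rad) or (distance between slat3_mid and fourth_place_b below 0.012 m and angle between the x axis of slat3_mid and the y axis of baseboard, either way round below 0.15 rad)))), for 0.2 s.
3. the fourth course is complete, released (all of step 1 and ((distance between slat1_mid and fourth_place_a below 0.012 m and angle between the x axis of slat1_mid and the y axis of baseboard, either way round below 0.15 rad) or (distance between slat2_mid and fourth_place_a below 0.012 m and angle between the x axis of slat2_mid and the y axis of baseboard, either way round below 0.15 rad) or (distance between slat3_mid and fourth_place_a below 0.012 m and angle between the x axis of slat3_mid and the y axis of baseboard, either way round below 0.15 rad)) and ((distance between slat1_mid and fourth_place_b below 0.012 m and angle between the x axis of slat1_mid and the y axis of baseboard, either way round below 0.15 rad) or (distance between slat2_mid and fourth_place_b below 0.012 m and angle between the x axis of slat2_mid and the y axis of baseboard, either way round below 0.15 rad) or (distance between slat3_mid and fourth_place_b below 0.012 m and angle between the x axis of slat3_mid and the y axis of baseboard, either way round below 0.15 rad))), for 0.2 s.
4. the loading plate rests on the fourth course (horizontal distance between plate_grip and baseboard below 0.012 m and z of plate_grip in the frame of baseboard between 0.094 and 0.102 m and angle between plate_grip's own z axis and vertical below 0.05 rad and (angle between the x axis of plate_grip and the x axis of baseboard, either way round below 0.17 rad or angle between the x axis of plate_grip and the y axis of baseboard, either way round below 0.17 rad)), for 0.2 s.
At the end, for the whole second after the job is handed in: Four alternating courses of two slats on the blue board, all flat: new slats within 12 mm of their places and 0.15 rad of their directions, old ones within 10 mm of where they were; the plate on top, within 12 mm of the board's centre, level to 0.05 rad, square to 0.17 rad; all at rest (all of step 4 and distance of each of first_a_mid, first_b_mid, second_a_mid, second_b_mid, third_a_mid from where it was at the start of the episode below 0.01 m and angle between each of first_a_mid, first_b_mid, second_a_mid, second_b_mid, third_a_mid's own z axis and vertical below 0.1 rad and angle between the z axis of each of slat1_mid, slat2_mid, slat3_mid and the z axis of baseboard, either way round below 0.1 rad and ((distance between slat1_mid and third_place below 0.012 m and angle between the x axis of slat1_mid and the x axis of baseboard, either way round below 0.15 rad) or (distance between slat2_mid and third_place below 0.012 m and angle between the x axis of slat2_mid and the x axis of baseboard, either way round below 0.15 rad) or (distance between slat3_mid and third_place below 0.012 m and angle between the x axis of slat3_mid and the x axis of baseboard, either way round below 0.15 rad)) and ((distance between slat1_mid and fourth_place_a below 0.012 m and angle between the x axis of slat1_mid and the y axis of baseboard, either way round below 0.15 rad) or (distance between slat2_mid and fourth_place_a below 0.012 m and angle between the x axis of slat2_mid and the y axis of baseboard, either way round below 0.15 rad) or (distance between slat3_mid and fourth_place_a below 0.012 m and angle between the x axis of slat3_mid and the y axis of baseboard, either way round below 0.15 rad)) and ((distance between slat1_mid and fourth_place_b below 0.012 m and angle between the x axis of slat1_mid and the y axis of baseboard, either way round below 0.15 rad) or (distance between slat2_mid and fourth_place_b below 0.012 m and angle between the x axis of slat2_mid and the y axis of baseboard, either way round below 0.15 rad) or (distance between slat3_mid and fourth_place_b below 0.012 m and angle between the x axis of slat3_mid and the y axis of baseboard, either way round below 0.15 rad)) and linear speed of each of first_a, first_b, second_a, second_b, third_a, slat1, slat2, slat3, plate below 0.02 m/s); the robot touches nothing.
It fails at once if a bystander (spool, screwdriver, glue bottle, mouse or offcut) is shifted by more than 30 mm (distance of any of spool, screwdriver, glue, mouse, offcut from where it was at the start of the episode above 0.03 m).
It fails at once if a slat or the plate is dropped or knocked: it moves faster than 0.45 m/s with no finger on it ((contact force between slat1 and the fingers below 0.05 N and linear speed of slat1 above 0.45 m/s) or (contact force between slat2 and the fingers below 0.05 N and linear speed of slat2 above 0.45 m/s) or (contact force between slat3 and the fingers below 0.05 N and linear speed of slat3 above 0.45 m/s) or (contact force between plate and the fingers below 0.05 N and linear speed of plate above 0.45 m/s)).
It fails at once if a slat is set on the tower end first: it touches another slat there while more than 0.2 rad (11 degrees) out of level ((horizontal distance between slat1_mid and baseboard below 0.11 m and angle between the z axis of slat1_mid and the z axis of baseboard, either way round above 0.2 rad and (contact force between slat1 and first_a above 0.5 N or contact force between slat1 and first_b above 0.5 N or contact force between slat1 and second_a above 0.5 N or contact force between slat1 and second_b above 0.5 N or contact force between slat1 and third_a above 0.5 N or contact force between slat1 and slat2 above 0.5 N or contact force between slat1 and slat3 above 0.5 N)) or (horizontal distance between slat2_mid and baseboard below 0.11 m and angle between the z axis of slat2_mid and the z axis of baseboard, either way round above 0.2 rad and (contact force between slat2 and first_a above 0.5 N or contact force between slat2 and first_b above 0.5 N or contact force between slat2 and second_a above 0.5 N or contact force between slat2 and second_b above 0.5 N or contact force between slat2 and third_a above 0.5 N or contact force between slat2 and slat1 above 0.5 N or contact force between slat2 and slat3 above 0.5 N)) or (horizontal distance between slat3_mid and baseboard below 0.11 m and angle between the z axis of slat3_mid and the z axis of baseboard, either way round above 0.2 rad and (contact force between slat3 and first_a above 0.5 N or contact force between slat3 and first_b above 0.5 N or contact force between slat3 and second_a above 0.5 N or contact force between slat3 and second_b above 0.5 N or contact force between slat3 and third_a above 0.5 N or contact force between slat3 and slat1 above 0.5 N or contact force between slat3 and slat2 above 0.5 N))).
It also fails if it takes over 72 s, if anything falls off the work surface, if the arm or the gripper's body presses on something with over 40 N, if the wrist force passes 120 N, or if a joint passes its speed limit or range.

### The arm

A 6-joint arm with a two-finger parallel gripper is mounted at the origin on the work surface. World frame = base frame: x ahead of the robot, y to its left, z up, the work surface at z = 0. Lengths are in m, angles in degrees, forces in N, time in s.
With the tool pointing down it reaches from about 0.25 to 0.725 m from the base axis. Payload 9.7 kg.
Tool frame: the origin (TCP) lies midway between the tips of the shut fingers; the grasp point (between the pads) lies 19 mm behind it; x points along the fingers, y is the direction in which the jaws open and shut, and the axes are right-handed (so a half turn about x gives the same grasp; the last joint's range is limited). The gripper opens to 85 mm and grips with 20 to 120 N. Pads are 22 mm wide; open, the fingers measure 114 mm over their backs; the gripper's body (76 mm by 85 mm) begins 54 mm behind the grasp point. The pads swing forward as they close: fully open they stand 13 mm farther back than shut.
Start: joints at [-72.479, 4.979, 10.078, 95.1, 0, 90], TCP at [0.166, -0.524, 0.231] pointing down, gripper open.
Joint ranges: [-179.16, 179.16], [-48.56, 103.87], [-65.8, 70.77], [-126.05, 130.52], [-82.76, 87.17], [-180, 180]. Speed limits (degrees/s): [127.2, 127.2, 147.25, 180, 180, 180].

### API

Orientations are given as [roll, pitch, yaw] about the fixed x, y, z axes, in that order (R = Rz(yaw) Ry(pitch) Rx(roll)).
In Python, from workcell import bot, cams gives the robot as it stands.
- The arm moves only by the tool apply_moves, never from a script. Its argument "commands" is a list of rows, each a list of 5 numbers: the shift along the tool's x, y, z in m, then the turn about the tool's x in rad, then the opening, from -1 (shut) to 1 (fully open). In form: [[tx, ty, tz, roll, hand], ...]. A call has 1 to 12 rows; each row is the pose to reach, as a shift and turn from the pose measured when the call began, along the tool's axes at that moment; what a row does not reach only later rows make up. A row lasts 1/10 s, in which the tool goes at most 50 mm and 8.59 degrees, less where a joint would pass 70% of its speed; a pose out of reach is approached as far as the arm can. A call with a gripper value outside its range is refused whole. The fingers move at their own pace and stop on an object; "newtons" is the grip in N (left out, the last holds). Time passes only in rows, so rows that repeat a pose let the fingers close. It gives the time, the measured TCP pose, the force and the opening at its end, in the units of the state.
- bot.get_obs(): the state, without advancing time (a new reading comes with each control period).
- cams.camera(name): name is "scene" or "top" or "wrist"; returns a dict with "frame" (480x640x3 uint8, blue, green, red), "depth" (480x640 float32, m along the optical axis (not along the pixel's ray), 0 where there is no reading), "camera_matrix" (3x3 intrinsics, pixels), "R" (3x3) and "t" (3): a world point X has camera coordinates R X + t; the wrist camera has in their place "mount" (4x4, takes a point from camera to tool coordinates, whose origin is the TCP and whose axes are the tool frame's). Camera axes: x right, y down, z forward; pixel columns grow to the right and rows downward; lengths in m; the calibration is good to about 2 mm. A picture is of the moment at which its call begins: read the wrist's pose just before it.
- bot.job_done(): hands the job in, once; it reports no verdict.
Trained networks look in the newest picture that a camera, given by its name, has taken for a name from the list of things; names that differ only in an ending like _2 or _b are one class to them, and where a whole thing is asked for, a point or a joint stands for the part that bears it (a point fixed in the world has none). Each returns a list of dicts, best first, with "confidence" (0 to 1); they miss things now and then, are a little off and sometimes report something else, mostly with a low value. They report only what shows in the picture. A call takes as long as a camera call. They do not tell look-alikes from the thing itself.
- cams.spot_in(name, camera): "rect" ([left, top, right, bottom] in pixels, round what is visible of it).
The state is a dict: "time": time; "q": joint angles; "qd": joint speeds; "joint_efforts": joint torques, N m; "ee_pos": TCP position; "tcp_rot": TCP orientation; "wrist_force": force on the tool from outside, world axes, zero at the start; "torque": the same for the moment, N m; "opening": finger opening in m.
Only numpy, scipy, OpenCV 4.12 (cv2) and the standard library are available. Lean on these libraries where they do the work, as an engineer would, in place of code of your own. Each camera call takes 0.05 s, during which the arm holds its last target. There are 200 camera calls.

## Working session

There is one attempt and no reset: what is moved stays moved. The work goes in short steps, Python scripts to look and compute and a tool call to move; the robot and the scene stay as the last step left them, time stands still between calls to the robot, and variables do not carry over. Pictures are saved under pics/ and viewed, about 8 in all and at most 12, crops included, and the job is handed in when it is done.

Besides the shell and the picture viewer there is one more tool, called after "Call:" by a JSON object that holds its "name" and its "arguments", one argument or row to a line. apply_moves: Moves the arm, as the interface text tells. Its arguments: {"type":"object","properties":{"commands":{"type":"array"},"newtons":{"type":"number"}},"required":["commands"]}

```bash
ls; mkdir -p pics
cat > h.py <<'E'
from workcell import bot,cams
import numpy as np,cv2
def w(c,mask_or_pts):
    pass
def world(d,u,v,z=None):
    K=d['camera_matrix'];R=d['R'];t=d['t']
    ray=np.stack([(u-K[0,2])/K[0,0],(v-K[1,2])/K[1,1],np.ones_like(u,dtype=float)],-1)
    return ray@R, -R.T@t   # world dirs, origin
def cloud(d):
    v,u=np.mgrid[:480,:640]; dirs,o=world(d,u.astype(float),v.astype(float))
    return o+dirs*d['depth'][...,None]
def wristcal(d,o):
    from scipy.spatial.transform import Rotation as Ro
    T=np.eye(4);T[:3,:3]=Ro.from_euler('xyz',o['tcp_rot'],degrees=True).as_matrix();T[:3,3]=o['ee_pos']
    M=np.linalg.inv(T@d['mount']);d['R']=M[:3,:3];d['t']=M[:3,3];return d
E
python3 - <<'E'
from h import *
print(bot.get_obs())
for n in ['top','scene']:
    d=cams.camera(n);cv2.imwrite(f'pics/{n}0.png',d['frame']);np.savez(f'{n}0.npz',**d)
    print(n,d['camera_matrix'][0],-d['R'].T@d['t'])
    for k in ['baseboard','slat1_mid','third_a_mid','plate_grip','rack','spool','screwdriver','glue','mouse','offcut']:
        print(k,[(np.round(x['rect']).tolist(),round(x['confidence'],2)) for x in cams.spot_in(k,n)][:7])
E
```

```text
pics
{'time': 0.0, 'q': array([-7.24806635e+01,  5.01171947e+00,  1.00335068e+01,  9.50984215e+01,
        1.04639309e-03,  8.99995513e+01]), 'qd': array([ 1.92389641e-01, -1.80342794e-02,  8.46568061e-05,  4.97867329e-02,
        7.54949087e-02,  2.72692274e-02]), 'joint_efforts': array([ 4.00855439e-03, -5.20401299e+01,  4.64790416e+01,  1.68010883e-02,
        2.52598475e-04, -2.98403414e-06]), 'ee_pos': array([ 0.16550217, -0.5242715 ,  0.23056863]), 'tcp_rot': array([-90.78273936,  89.92335874, 106.73704519]), 'wrist_force': array([0.4737418 , 0.68439868, 0.5522656 ]), 'torque': array([-0.01988988,  0.03361458,  0.04405181]), 'opening': 0.08537479471674249}
top [474.53462385   0.         317.21398164] [0.37332137 0.00471085 0.98468942]
baseboard [([374.0, 182.0, 463.0, 270.0], 0.61)]
slat1_mid [([285.0, 195.0, 304.0, 254.0], 0.89)]
third_a_mid [([453.0, 326.0, 514.0, 347.0], 0.65), ([391.0, 199.0, 413.0, 254.0], 0.6)]
plate_grip [([495.0, 216.0, 561.0, 276.0], 0.78), ([390.0, 194.0, 443.0, 217.0], 0.43), ([257.0, 196.0, 276.0, 257.0], 0.39), ([374.0, 182.0, 464.0, 272.0], 0.32)]
[... 474 characters left out ...]
9.1979685    0.         322.70354199] [ 1.05216473 -0.74552026  0.66793046]
baseboard [([210.0, 290.0, 329.0, 368.0], 0.63)]
slat1_mid [([314.0, 218.0, 362.0, 236.0], 0.9)]
third_a_mid [([104.0, 291.0, 158.0, 343.0], 0.84), ([248.0, 279.0, 314.0, 303.0], 0.63)]
plate_grip [([112.0, 362.0, 211.0, 443.0], 0.82)]
rack [([310.0, 201.0, 387.0, 271.0], 0.61)]
spool [([361.0, 161.0, 404.0, 196.0], 0.92)]
screwdriver [([357.0, 280.0, 414.0, 346.0], 0.76), ([361.0, 160.0, 407.0, 194.0], 0.48)]
glue [([435.0, 169.0, 463.0, 223.0], 0.62), ([230.0, 292.0, 269.0, 331.0], 0.23)]
mouse [([268.0, 369.0, 323.0, 430.0], 0.86), ([210.0, 292.0, 332.0, 365.0], 0.67)]
offcut [([260.0, 244.0, 270.0, 265.0], 0.47)]
```

View pics/top0.png

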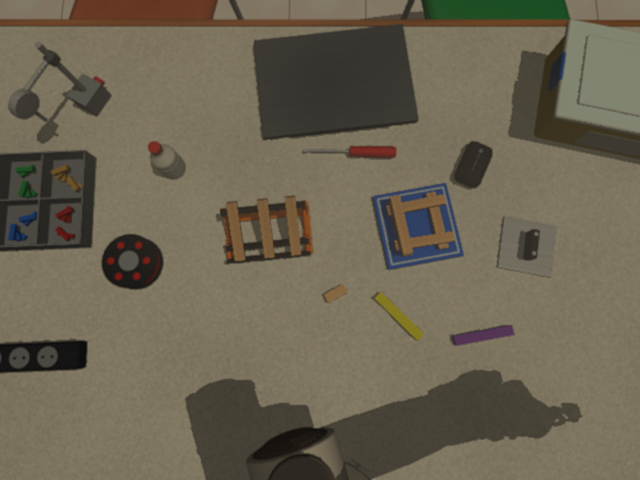

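View pics/scene0.png

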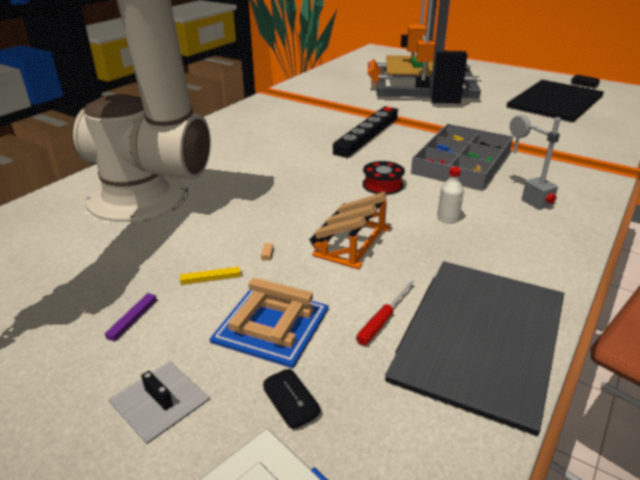

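Run:
```python
from h import *
d=dict(np.load('top0.npz'));P=cloud(d);f=d['frame'];hsv=cv2.cvtColor(f,cv2.COLOR_BGR2HSV)
def rect(name,m,box):
    l,t,r,b=box;k=np.zeros_like(m);k[t:b,l:r]=1;m=m&(k>0)&(d['depth']>0)
    n,lab,st,_=cv2.connectedComponentsWithStats(m.astype(np.uint8))
    i=1+st[1:,4].argmax();m=lab==i
    p=P[m];c,s,a=cv2.minAreaRect((p[:,:2]*1000).astype(np.float32))
    print(name,m.sum(),'c',np.round(c,1),'s',np.round(s,1),round(a,1),'z',np.round(np.percentile(p[:,2],[5,50,95])*1000,1))
    return p
H,S,V=cv2.split(hsv)
Z=P[...,2]
one=np.ones((480,640),bool)
rect('board',(Z>.004)&(Z<.1),(360,170,475,285))
rect('boardblue',(H>100)&(H<130)&(S>80)&(Z<.02),(360,170,475,285))
rect('third_a',(Z>.0505)&(Z<.07),(380,185,455,265))
rect('courses2+',(Z>.036)&(Z<.07),(380,185,455,265))
rect('plate',(Z>.003)&(Z<.02)|(Z>.02),(485,205,570,285))
rect('grip',(Z>.03),(485,205,570,285))
for k,b in enumerate([(222,190,248,265),(252,190,278,265),(281,190,302,265)]):
    p=rect('slat%d'%k,(H>5)&(H<22)&(S>60)&(V>90)&(Z>.02)&(Z<.13),b)
    A=np.c_[p[:,:2],np.ones(len(p))];co=np.linalg.lstsq(A,p[:,2],rcond=None)[0];print(co,p[:,:2].mean(0),p.mean(0)[2])
x=rect('rack',(Z>.01),(210,185,325,270))
for n,b in [('spool',(95,230,170,295)),('offcut',(320,280,350,308)),('mouse',(450,135,495,190)),('glue',(140,135,190,180)),('yellow',(370,287,428,343))]:
    rect(n,(Z>.004),b)
```

```text
board 5802 c [ 580.2 -194.1] s [166.9 168. ] 12.6 z [10.  14.2 57.8]
boardblue 706 c [ 578.9 -191.5] s [157.7 158.2] 11.0 z [ 9.7 12.8 15.7]
third_a 628 c [ 571.1 -151.2] s [120.4  21.5] 11.1 z [54.2 57.7 60.4]
courses2+ 1646 c [ 578.9 -192. ] s [120.6 120.5] 10.9 z [40.  44.4 59.7]
plate 2844 c [ 537.3 -421.3] s [122.3 119.1] 78.9 z [ 4.2  7.4 42.5]
grip 292 c [ 536.8 -418.7] s [16.4 60. ] 79.5 z [32.9 42.4 45.6]
slat0 641 c [551.3 181.6] s [109.3  31.6] 7.0 z [ 47.   75.5 101.6]
[ 0.57521127 -0.15925315 -0.214057  ] [0.55119405 0.17622839] 0.0749311060012961
slat1 618 c [558.2 119. ] s [110.1  23.2] 6.0 z [ 48.5  76.1 101.4]
[ 0.56106717  0.08634646 -0.24736086] [0.55738062 0.1172374 ] 0.07549013465603341
slat2 608 c [564.1  64.2] s [110.   20.3] 6.0 z [ 48.2  76.1 102.3]
[ 0.56318161  0.0842291  -0.24648845] [0.56315028 0.06400658] 0.0760586494406698
rack 3437 c [556.3 119.1] s [114.  178.4] 6.0 z [27.6 65.1 99.5]
spool 2550 c [495. 394.] s [110.3 108.8] 72.8 z [ 8.9 44.5 47.4]
offcut 225 c [436.6 -22.9] s [21.1 48.8] 31.1 z [11.6 15.4 18. ]
mouse 1212 c [ 714.1 -317.8] s [ 62.4 109.4] 64.8 z [18.6 30.1 33.9]
glue 934 c [698.2 328.9] s [47.  57.7] 35.7 z [ 17.7  84.4 130.3]
yellow 642 c [ 391.9 -149. ] s [120.   24.6] 47.9 z [11.4 15.7 18.3]
```

Add to h.py:
```python
def go(x,y,z,psi,o=None):
    o=o or bot.get_obs()
    from scipy.spatial.transform import Rotation as Ro
    R=Ro.from_euler('xyz',o['tcp_rot'],degrees=True).as_matrix();p=o['ee_pos']
    cur=np.degrees(np.arctan2(R[1,2],R[0,2]));dp=(psi-cur+180)%360-180
    s=R.T@(np.array([x,y,z])/1000-p)
    print('t=%.2f'%o['time'],'p',np.round(p*1000,1),'psi %.1f'%cur,'q',np.round(o['q'],0),'open %.1f'%(o['opening']*1000),'F',np.round(o['wrist_force'],1))
    print('shift',np.round(s,4),'roll %.3f'%np.radians(-dp),'rows>=%.0f'%max(np.linalg.norm(s)/.05,abs(dp)/8.59))
```

```text
(no output)
```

Call:
{"name": "apply_moves", "arguments": {
  "commands": [
    [0.03, -0.45, -0.59, 0.2, 0.1],
    [0.03, -0.45, -0.59, 0.2, 0.1],
    [0.03, -0.45, -0.59, 0.2, 0.1],
    [0.03, -0.45, -0.59, 0.2, 0.1],
    [0.03, -0.45, -0.59, 0.2, 0.1],
    [0.03, -0.45, -0.59, 0.2, 0.1]
  ],
  "newtons": 30
}}

```text
time: 1.7
ee_pos: [0.3381, -0.2788, 0.2194]
tcp_rot: [136.5, 90.0, -37.5]
wrist_force: [1.1, -0.8, -0.8]
opening: 0.0471
```

```bash
python3 -c "
from h import *
go(564,64,180,186)
go(564,64,180,6)"
```

```text
t=1.70 p [ 338.1 -278.8  219.4] psi -174.0 q [-40. -11.  -6.  94.   0. 134.] open 47.1 F [ 1.1 -0.8 -0.8]
shift [ 0.0394 -0.3172 -0.2607] roll 0.001 rows>=8
t=1.70 p [ 338.1 -278.8  219.4] psi -174.0 q [-40. -11.  -6.  94.   0. 134.] open 47.1 F [ 1.1 -0.8 -0.8]
shift [ 0.0394 -0.3172 -0.2607] roll -3.141 rows>=21
```

Call:
{"name": "apply_moves", "arguments": {
  "commands": [
    [0.02, -0.317, -0.261, -1.7, 0.1],
    [0.02, -0.317, -0.261, -1.7, 0.1],
    [0.02, -0.317, -0.261, -1.7, 0.1],
    [0.02, -0.317, -0.261, -1.7, 0.1],
    [0.02, -0.317, -0.261, -1.7, 0.1],
    [0.02, -0.317, -0.261, -1.7, 0.1],
    [0.02, -0.317, -0.261, -1.7, 0.1],
    [0.02, -0.317, -0.261, -1.7, 0.1],
    [0.02, -0.317, -0.261, -1.7, 0.1],
    [0.02, -0.317, -0.261, -1.7, 0.1],
    [0.02, -0.317, -0.261, -1.7, 0.1]
  ]
}}

```text
time: 2.8
ee_pos: [0.5645, 0.0647, 0.1989]
tcp_rot: [-24.1, 90.0, -103.0]
wrist_force: [0.1, -0.5, 0.8]
opening: 0.0467
```

```bash
python3 -c "
from h import *
go(564,64,180,6)"
```

```text
t=2.80 p [564.5  64.7 198.9] psi -79.0 q [ 7.  7.  9. 92. -0. 86.] open 46.7 F [ 0.1 -0.5  0.8]
shift [ 0.0189 -0.0006  0.0006] roll -1.483 rows>=10
```

Call:
{"name": "apply_moves", "arguments": {
  "commands": [
    [0.02, -0.0006, 0.0006, -1.483, 0.1],
    [0.02, -0.0006, 0.0006, -1.483, 0.1],
    [0.02, -0.0006, 0.0006, -1.483, 0.1],
    [0.02, -0.0006, 0.0006, -1.483, 0.1],
    [0.02, -0.0006, 0.0006, -1.483, 0.1],
    [0.02, -0.0006, 0.0006, -1.483, 0.1],
    [0.02, -0.0006, 0.0006, -1.483, 0.1],
    [0.02, -0.0006, 0.0006, -1.483, 0.1],
    [0.02, -0.0006, 0.0006, -1.483, 0.1],
    [0.02, -0.0006, 0.0006, -1.483, 0.1],
    [0.02, -0.0006, 0.0006, -1.483, 0.1]
  ]
}}

```text
time: 3.9
ee_pos: [0.564, 0.064, 0.1788]
tcp_rot: [-118.8, 90.0, -112.7]
wrist_force: [-0.9, 0.1, 1.2]
opening: 0.0472
```

```bash
python3 -c "
from h import *
go(564,64,58,6)
o=bot.get_obs();d=wristcal(cams.camera('wrist'),o);cv2.imwrite('pics/w1.png',d['frame']);P=cloud(d)
H,S,V=cv2.split(cv2.cvtColor(d['frame'],cv2.COLOR_BGR2HSV));Z=P[...,2]
m=(H>5)&(H<25)&(S>60)&(V>80)&(Z>.035)&(Z<.12)&(d['depth']>0)
n,l,s,_=cv2.connectedComponentsWithStats(m.astype(np.uint8))
for i in range(1,n):
  if s[i,4]>1500:
    p=P[l==i];print(s[i],cv2.minAreaRect((p[:,:2]*1000).astype(np.float32)),p[:,2].min(),p[:,2].max())
"
```

```text
t=3.90 p [564.   64.  178.8] psi 6.1 q [ 6.  7.  6. 89. -0.  0.] open 47.2 F [-0.9  0.1  1.2]
shift [1.208e-01 0.000e+00 1.000e-04] roll 0.002 rows>=2
[   0  119   62  167 4574] ((575.1292724609375, -167.092041015625), (118.98800659179688, 55.498985290527344), 11.490596771240234) 0.03521582311566507 0.0597330045080649
[ 311  149   32  175 5217] ((561.4238891601562, 64.44300079345703), (103.79829406738281, 21.471752166748047), 5.96628475189209) 0.035491577760511483 0.10535405516475146
[ 386  149   40  175 5110] ((555.0164184570312, 120.92585754394531), (103.01174926757812, 26.790435791015625), 6.13728666305542) 0.03623730363635208 0.10433701550110691
[ 468  149   57  175 5795] ((548.9898681640625, 186.29373168945312), (105.08179473876953, 40.209171295166016), 6.2950358390808105) 0.03518384730561269 0.10535099167294973
```

View pics/w1.png

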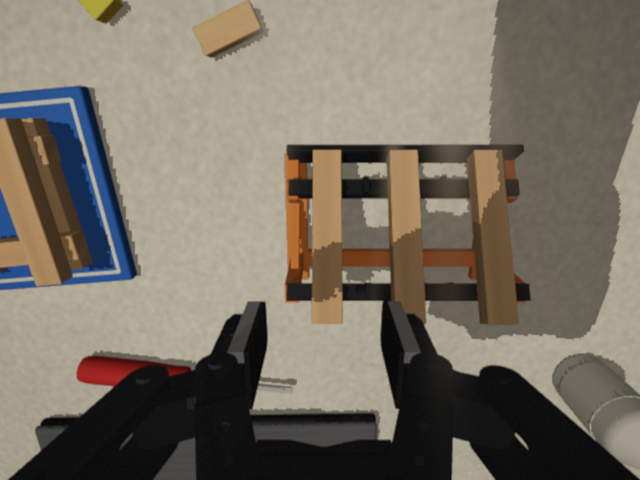

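Call:
{"name": "apply_moves", "arguments": {
  "commands": [
    [0.05, 0.0005, 0.001, 0, 0.1],
    [0.1, 0.0005, 0.001, 0, 0.1],
    [0.121, 0.0005, 0.001, 0, 0.1],
    [0.121, 0.0005, 0.001, 0, 0.1],
    [0.121, 0.0005, 0.001, 0, -1],
    [0.121, 0.0005, 0.001, 0, -1],
    [0.121, 0.0005, 0.001, 0, -1],
    [0.121, 0.0005, 0.001, 0, -1],
    [0.121, 0.0005, 0.001, 0, -1],
    [0.121, 0.0005, 0.001, 0, -1]
  ],
  "newtons": 30
}}

```text
time: 4.95
ee_pos: [0.5661, 0.0647, 0.0602]
tcp_rot: [-9.3, 89.8, -3.5]
wrist_force: [-0.8, -0.2, 6.7]
opening: 0.0193
```

```bash
python3 -c "
from h import *
go(560,-38,120,6)"
```

```text
t=4.95 p [566.1  64.7  60.2] psi 5.8 q [ 7.  8. -6. 76. -0.  1.] open 19.3 F [-0.8 -0.2  6.7]
shift [-0.0598 -0.1016 -0.0163] roll -0.003 rows>=2
```

Call:
{"name": "apply_moves", "arguments": {
  "commands": [
    [-0.03, 0, 0, 0, -1],
    [-0.06, 0, 0, 0, -1],
    [-0.06, -0.05, -0.01, 0, -1],
    [-0.06, -0.102, -0.016, 0, -1],
    [-0.03, -0.102, -0.016, 0, -1],
    [-0.01, -0.102, -0.016, 0, -1],
    [0.01, -0.102, -0.016, 0, -1],
    [0.02, -0.102, -0.016, 0, -1]
  ]
}}

```text
time: 5.75
ee_pos: [0.5603, -0.0386, 0.0394]
tcp_rot: [-9.0, 89.8, -3.2]
wrist_force: [0.1, -0.2, 0.6]
opening: 0.0193
```

```bash
python3 -c "
from h import *
go(560,-38,0,6)
d=cams.camera('scene');cv2.imwrite('pics/s2.png',cv2.resize(d['frame'][180:360,190:430],None,fx=3,fy=3))"
```

```text
t=5.75 p [560.3 -38.6  39.4] psi 5.8 q [ -4.   7.  -9.  74.   0. -10.] open 19.3 F [ 0.1 -0.2  0.6]
shift [ 0.0394  0.0007 -0.0004] roll -0.004 rows>=1
```

View pics/s2.png

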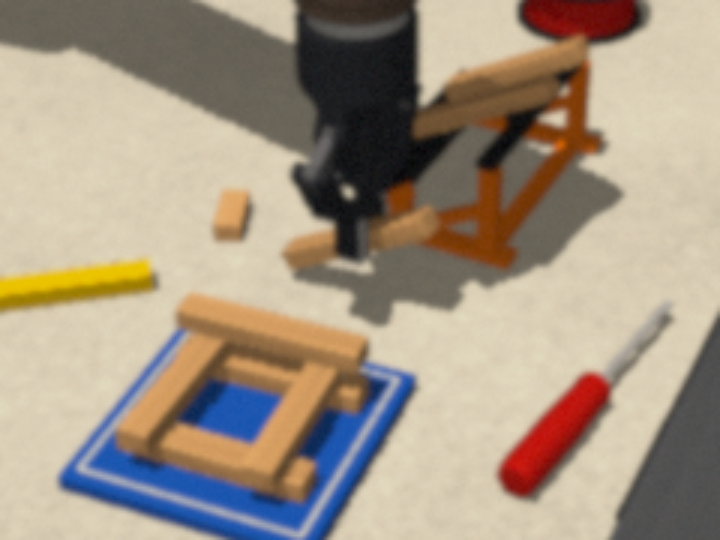

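Call:
{"name": "apply_moves", "arguments": {
  "commands": [
    [0.008, 0, 0, 0, -1],
    [0.013, 0, 0, 0, -1],
    [0.018, 0, 0, 0, -1],
    [0.023, 0, 0, 0, -1],
    [0.028, 0, 0, 0, -1],
    [0.033, 0, 0, 0, -1],
    [0.037, 0, 0, 0, -1],
    [0.039, 0, 0, 0, -1],
    [0.039, 0, 0, 0, -1]
  ]
}}

```text
time: 6.7
ee_pos: [0.5617, -0.0384, 0.001]
tcp_rot: [-8.7, 89.7, -2.9]
wrist_force: [1.9, 0.8, 4.1]
opening: 0.0195
```

```bash
python3 -c "
from h import *
go(586.6,-231.3,110,11)
d=cams.camera('scene');cv2.imwrite('pics/s3.png',cv2.resize(d['frame'][180:360,190:430],None,fx=3,fy=3))"
```

```text
t=6.70 p [561.7 -38.4   1. ] psi 5.8 q [ -4.   8. -12.  69.   0. -10.] open 19.5 F [1.9 0.8 4.1]
shift [-0.1089 -0.1946  0.0059] roll -0.091 rows>=4
```

View pics/s3.png

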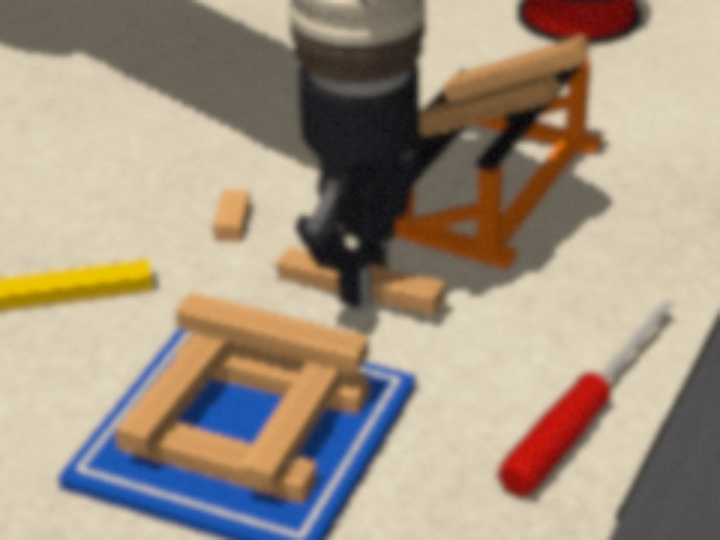

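Call:
{"name": "apply_moves", "arguments": {
  "commands": [
    [-0.04, 0, 0, 0, -1],
    [-0.08, 0, 0.0, 0, -1],
    [-0.11, -0.04, 0.006, -0.091, -1],
    [-0.109, -0.09, 0.006, -0.091, -1],
    [-0.109, -0.14, 0.006, -0.091, -1],
    [-0.109, -0.1946, 0.006, -0.091, -1],
    [-0.109, -0.1946, 0.006, -0.091, -1],
    [-0.109, -0.1946, 0.006, -0.091, -1]
  ]
}}

```text
time: 7.55
ee_pos: [0.5864, -0.2326, 0.1099]
tcp_rot: [-11.1, 89.7, -0.2]
wrist_force: [-0.8, 1.6, 0.0]
opening: 0.0193
```

```bash
cat >> h.py <<'E'
def slatend(zlo,zhi,save=None):
    o=bot.get_obs();d=wristcal(cams.camera('wrist'),o)
    if save: cv2.imwrite(save,d['frame'])
    P=cloud(d);H,S,V=cv2.split(cv2.cvtColor(d['frame'],cv2.COLOR_BGR2HSV));Z=P[...,2]*1000
    m=(H>5)&(H<25)&(S>60)&(V>60)&(Z>zlo)&(Z<zhi)&(d['depth']>0)
    n,l,s,_=cv2.connectedComponentsWithStats(m.astype(np.uint8))
    for i in range(1,n):
      if s[i,4]>600:
        p=P[l==i]*1000;r=cv2.minAreaRect(p[:,:2].astype(np.float32))
        print(s[i],'c',np.round(r[0],1),'s',np.round(r[1],1),'a %.1f'%r[2],'z',np.round(np.percentile(p[:,2],[2,50,98]),1))
        b=cv2.boxPoints(r);print('   mid of low-x.. corners',np.round(b,1).tolist())
    return P,d
E
python3 -c "
from h import *
go(586.6,-231.3,42,11)
slatend(100,150,'pics/w4.png')"
```

```text
t=7.55 p [ 586.4 -232.6  109.9] psi 10.9 q [-22.  15.   8.  83.   0. -33.] open 19.3 F [-0.8  1.6  0. ]
shift [0.0679 0.0013 0.0001] roll -0.002 rows>=1
[  294   167    60   279 15058] c [ 577.8 -235.4] s [107.7  21.9] a 10.9 z [122.3 127.5 133.5]
   mid of low-x.. corners [[522.7999877929688, -234.8000030517578], [527.0, -256.29998779296875], [632.7000122070312, -236.0], [628.5999755859375, -214.5]]
```

View pics/w4.png

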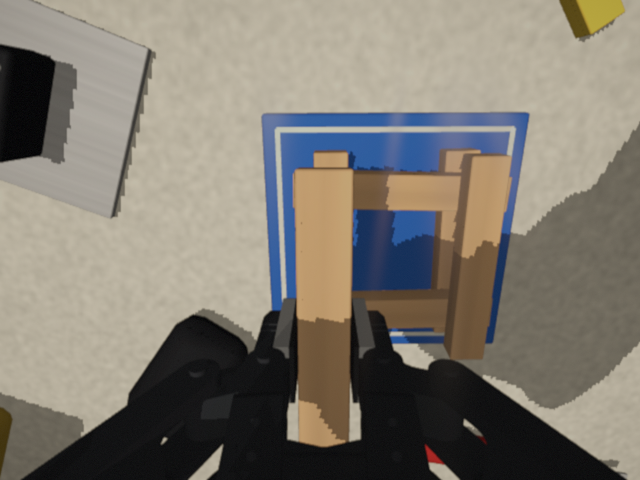

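Call:
{"name": "apply_moves", "arguments": {
  "commands": [
    [0.03, 0.001, 0.002, 0, -1],
    [0.053, 0.001, 0.002, 0, -1],
    [0.06, 0.001, 0.002, 0, -1],
    [0.064, 0.001, 0.002, 0, -1],
    [0.067, 0.001, 0.002, 0, -1],
    [0.069, 0.001, 0.002, 0, -1],
    [0.0695, 0.001, 0.002, 0, -1],
    [0.0695, 0.001, 0.002, 0, -1]
  ]
}}

```text
time: 8.4
ee_pos: [0.5892, -0.2298, 0.042]
tcp_rot: [-11.4, 89.6, -0.4]
wrist_force: [-0.6, 1.7, 4.3]
opening: 0.0192
```

```bash
python3 -c "
from h import *
go(588.6,-231,40,11)
slatend(47,72)"
```

```text
t=8.40 p [ 589.2 -229.8   42. ] psi 11.0 q [-21.  16.   2.  75.   0. -32.] open 19.2 F [-0.6  1.7  4.3]
shift [ 0.002  -0.001  -0.0008] roll -0.001 rows>=0
[  295   167    59   279 15066] c [ 581.1 -233.3] s [108.6  20.8] a 10.8 z [54.9 59.7 65.5]
   mid of low-x.. corners [[525.7999877929688, -233.3000030517578], [529.7000122070312, -253.8000030517578], [636.4000244140625, -233.39999389648438], [632.5, -212.89999389648438]]
[  493   166   110   256 16097] c [ 563.1 -153.2] s [103.4  21.8] a 11.1 z [48.1 56.9 58.2]
   mid of low-x.. corners [[510.20001220703125, -152.5], [514.4000244140625, -173.89999389648438], [615.9000244140625, -154.0], [611.7000122070312, -132.60000610351562]]
```

Call:
{"name": "apply_moves", "arguments": {
  "commands": [
    [0.003, -0.0005, 0, 0, -1],
    [0.004, -0.0005, 0, 0, -1],
    [0.004, -0.0005, 0, 0, -1],
    [0.004, -0.0005, 0, 0, -0.3],
    [0.004, -0.0005, 0, 0, -0.1],
    [0.004, -0.0005, 0, 0, 0.0],
    [0.004, -0.0005, 0, 0, 0.1],
    [-0.01, -0.0005, 0, 0, 0.1],
    [-0.06, -0.0005, 0, 0, 0.1],
    [-0.11, -0.0005, 0, 0, 0.1]
  ]
}}

```text
time: 9.45
ee_pos: [0.5877, -0.2301, 0.1534]
tcp_rot: [-3.5, 89.7, 7.5]
wrist_force: [1.6, -0.6, 0.6]
opening: 0.047
```

```bash
python3 -c "
from h import *
slatend(47,72)
go(558.6,120.3,170,6)"
```

```text
[ 425  143   50  176 5999] c [ 571.4 -151.3] s [120.1  20.7] a 11.8 z [48.7 56.5 57.9]
   mid of low-x.. corners [[510.5, -153.39999389648438], [514.7000122070312, -173.6999969482422], [632.2999877929688, -149.1999969482422], [628.0999755859375, -128.89999389648438]]
[ 306  144   33  176 5353] c [ 588.  -232.3] s [120.4  20. ] a 11.1 z [55.1 56.5 57.9]
   mid of low-x.. corners [[527.0, -234.10000610351562], [530.7999877929688, -253.6999969482422], [649.0, -230.60000610351562], [645.0999755859375, -210.89999389648438]]
t=9.50 p [ 590.2 -231.1  164. ] psi 11.0 q [-21.  15.  14.  88.   0. -32.] open 47.0 F [-2.4  1.7  7.6]
shift [-0.0079  0.3509  0.0359] roll 0.086 rows>=7
```

Call:
{"name": "apply_moves", "arguments": {
  "commands": [
    [-0.008, 0.351, 0.036, 0.086, 0.1],
    [-0.008, 0.351, 0.036, 0.086, 0.1],
    [-0.008, 0.351, 0.036, 0.086, 0.1],
    [-0.008, 0.351, 0.036, 0.086, 0.1],
    [-0.008, 0.351, 0.036, 0.086, 0.1],
    [-0.008, 0.351, 0.036, 0.086, 0.1],
    [-0.008, 0.351, 0.036, 0.086, 0.1],
    [-0.008, 0.351, 0.036, 0.086, 0.1],
    [-0.008, 0.351, 0.036, 0.086, 0.1],
    [-0.008, 0.351, 0.036, 0.086, 0.1]
  ]
}}

```text
time: 10.5
ee_pos: [0.5589, 0.1197, 0.1706]
tcp_rot: [-20.0, 89.0, -14.0]
wrist_force: [-0.3, -0.0, -0.9]
opening: 0.0469
```

```bash
python3 -c "
from h import *
slatend(35,108)
go(558.6,120.3,58,6)"
```

```text
[ 382  145   71  183 6802] c [548.6 182.2] s [105.1  46.4] a 9.2 z [ 38.8  69.3 101. ]
   mid of low-x.. corners [[493.0, 196.6999969482422], [500.3999938964844, 150.89999389648438], [604.2000122070312, 167.6999969482422], [596.7999877929688, 213.5]]
[ 308  146   33  182 5615] c [556.3 117.9] s [104.5  22.5] a 5.9 z [ 44.9  75.8 102.8]
   mid of low-x.. corners [[503.20001220703125, 123.69999694824219], [505.5, 101.4000015258789], [609.4000244140625, 112.0999984741211], [607.0999755859375, 134.39999389648438]]
t=10.55 p [558.9 119.2 170.5] psi 6.0 q [12.  6.  5. 88. -0.  6.] open 47.2 F [ 0.2 -0.   0. ]
shift [ 0.1124  0.0018 -0.002 ] roll -0.001 rows>=2
```

Call:
{"name": "apply_moves", "arguments": {
  "commands": [
    [0.05, 0.0005, 0, 0, 0.1],
    [0.1, 0.0005, -0.001, 0, 0.1],
    [0.1125, 0.0005, -0.001, 0, 0.1],
    [0.1125, 0.0005, -0.001, 0, 0.1],
    [0.1125, 0.0005, -0.001, 0, -1],
    [0.1125, 0.0005, -0.001, 0, -1],
    [0.1125, 0.0005, -0.001, 0, -1],
    [0.1125, 0.0005, -0.001, 0, -1],
    [0.1125, 0.0005, -0.001, 0, -1],
    [0.1125, 0.0005, -0.001, 0, -1]
  ]
}}

```text
time: 11.55
ee_pos: [0.5613, 0.1192, 0.061]
tcp_rot: [-16.1, 88.8, -10.1]
wrist_force: [-0.4, -1.6, 7.1]
opening: 0.0193
```

```bash
python3 -c "
from h import *
go(560,-38,120,6)"
```

```text
t=11.55 p [561.3 119.2  61. ] psi 5.9 q [12.  7. -6. 75. -0.  6.] open 19.3 F [-0.4 -1.6  7.1]
shift [-0.0584 -0.1566 -0.0164] roll -0.001 rows>=3
```

Call:
{"name": "apply_moves", "arguments": {
  "commands": [
    [-0.03, 0, 0, 0, -1],
    [-0.06, 0, 0, 0, -1],
    [-0.06, -0.05, -0.004, 0, -1],
    [-0.06, -0.1, -0.01, 0, -1],
    [-0.06, -0.157, -0.016, 0, -1],
    [-0.058, -0.157, -0.016, 0, -1],
    [-0.03, -0.157, -0.016, 0, -1],
    [-0.01, -0.157, -0.016, 0, -1],
    [0.01, -0.157, -0.016, 0, -1],
    [0.021, -0.157, -0.016, 0, -1]
  ]
}}

```text
time: 12.55
ee_pos: [0.562, -0.0383, 0.0401]
tcp_rot: [-15.8, 88.8, -9.8]
wrist_force: [0.3, -0.7, -0.5]
opening: 0.0191
```

```bash
python3 -c "
from h import *
go(560,-38,0,6)"
```

```text
t=12.55 p [562.  -38.3  40.1] psi 6.0 q [ -4.   6. -10.  73.  -0. -10.] open 19.1 F [ 0.3 -0.7 -0.5]
shift [ 0.04    0.0007 -0.0028] roll -0.001 rows>=1
```

Call:
{"name": "apply_moves", "arguments": {
  "commands": [
    [0.008, 0, 0, 0, -1],
    [0.013, 0, 0, 0, -1],
    [0.018, 0, 0, 0, -1],
    [0.023, 0, 0, 0, -1],
    [0.028, 0, 0, 0, -1],
    [0.033, 0, 0, 0, -1],
    [0.037, 0, 0, 0, -1],
    [0.0405, 0, 0, 0, -1],
    [0.0415, 0, 0, 0, -1]
  ]
}}

```text
time: 13.45
ee_pos: [0.5647, -0.0383, 0.0004]
tcp_rot: [-14.5, 88.5, -8.5]
wrist_force: [2.1, -0.1, 11.1]
opening: 0.0192
```

```bash
python3 -c "
from h import *
go(618.3,-184.4,130,-79)
slatend(4,30)"
```

```text
t=13.45 p [ 5.647e+02 -3.830e+01  4.000e-01] psi 6.0 q [ -4.   8. -13.  68.  -0. -10.] open 19.2 F [ 2.1 -0.1 11.1]
shift [-0.1276 -0.1517  0.0412] roll 1.483 rows>=10
[  294   164    60   282 15346] c [556.  -41.3] s [110.5  21.5] a 6.0 z [13.8 18.1 23.3]
   mid of low-x.. corners [[500.0, -36.400001525878906], [502.20001220703125, -57.70000076293945], [612.0999755859375, -46.20000076293945], [609.7999877929688, -24.899999618530273]]
[  486   230   154   209 12153] c [573.7  55.1] s [121.2  50.3] a 38.6 z [ 4.7  8.2 29.4]
   mid of low-x.. corners [[510.70001220703125, 37.0], [542.0, -2.4000000953674316], [636.7999877929688, 73.19999694824219], [605.4000244140625, 112.5]]
[   0  272   77  139 4789] c [ 576.2 -149.5] s [51.3 25.6] a 23.4 z [19.2 26.3 29.1]
   mid of low-x.. corners [[547.5, -147.89999389648438], [557.7000122070312, -171.39999389648438], [604.7999877929688, -151.0], [594.5999755859375, -127.5]]
```

```bash
python3 -c "
from h import *
go(620.2,-187.1,130,-79)"
```

```text
t=13.50 p [ 5.647e+02 -3.830e+01  5.000e-01] psi 6.0 q [ -4.   8. -13.  68.  -0. -10.] open 19.2 F [2.7 1.5 4.4]
shift [-0.1275 -0.1545  0.0429] roll 1.483 rows>=10
```

Call:
{"name": "apply_moves", "arguments": {
  "commands": [
    [-0.05, 0, 0, 0, -1],
    [-0.1, 0, 0, 0, -1],
    [-0.128, -0.03, 0.01, 0.15, -1],
    [-0.128, -0.06, 0.02, 1.483, -1],
    [-0.128, -0.09, 0.03, 1.483, -1],
    [-0.128, -0.12, 0.04, 1.483, -1],
    [-0.128, -0.154, 0.043, 1.483, -1],
    [-0.128, -0.154, 0.043, 1.483, -1],
    [-0.128, -0.154, 0.043, 1.483, -1],
    [-0.128, -0.154, 0.043, 1.483, -1],
    [-0.128, -0.154, 0.043, 1.483, -1],
    [-0.128, -0.154, 0.043, 1.483, -1]
  ]
}}

```text
time: 14.7
ee_pos: [0.6204, -0.1865, 0.1311]
tcp_rot: [70.6, 88.5, -8.7]
wrist_force: [0.3, 0.2, -0.4]
opening: 0.0194
```

```bash
python3 -c "
from h import *
go(620.2,-187.1,57,-79)
slatend(120,160)"
```

```text
t=14.70 p [ 620.4 -186.5  131.1] psi -79.4 q [-17.  16.  12.  84.   0.  63.] open 19.4 F [ 0.3  0.2 -0.4]
shift [ 0.0741 -0.0022 -0.0001] roll -0.006 rows>=1
[  278   163    76   283 15367] c [ 616.  -178.7] s [ 28.1 110.7] a 9.9 z [144.6 148.8 153.5]
   mid of low-x.. corners [[592.5999755859375, -126.5], [611.5999755859375, -235.60000610351562], [639.2999877929688, -230.8000030517578], [620.2999877929688, -121.69999694824219]]
```

Call:
{"name": "apply_moves", "arguments": {
  "commands": [
    [0.04, -0.001, 0, -0.006, -1],
    [0.06, -0.002, 0, -0.006, -1],
    [0.066, -0.002, 0, -0.006, -1],
    [0.07, -0.002, 0, -0.006, -1],
    [0.073, -0.002, 0, -0.006, -1],
    [0.075, -0.002, 0, -0.006, -1],
    [0.076, -0.002, 0, -0.006, -1],
    [0.076, -0.002, 0, -0.006, -1]
  ]
}}

```text
time: 15.55
ee_pos: [0.621, -0.1873, 0.0562]
tcp_rot: [70.6, 88.4, -8.8]
wrist_force: [-0.1, -0.0, 4.1]
opening: 0.0198
```

```bash
python3 -c "
from h import *
slatend(62,90,'pics/w5.png')
go(620.2,-187.1,55,-79)"
```

```text
[  294   164    60   282 15403] c [ 620.2 -179.1] s [ 20.6 111. ] a 10.3 z [70.3 74.  78.4]
   mid of low-x.. corners [[600.0999755859375, -126.30000305175781], [620.0999755859375, -235.60000610351562], [640.2999877929688, -231.89999389648438], [620.4000244140625, -122.5999984741211]]
t=15.60 p [ 621.  -187.2   56.2] psi -79.4 q [-17.  17.   5.  76.   0.  63.] open 19.3 F [0.  0.5 3.8]
shift [ 0.0012 -0.0008 -0.0003] roll -0.007 rows>=0
```

View pics/w5.png

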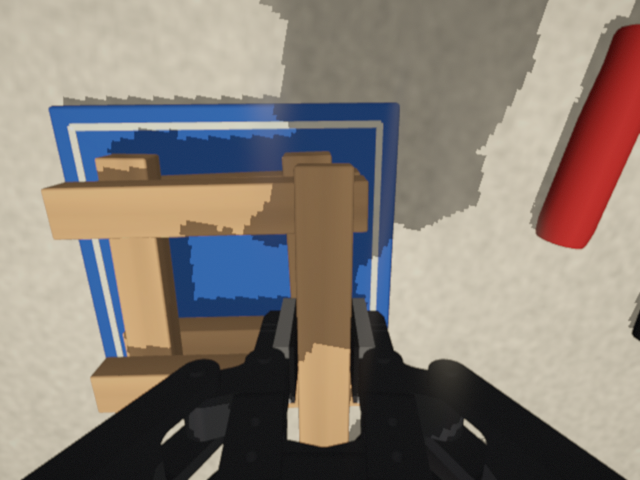

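Call:
{"name": "apply_moves", "arguments": {
  "commands": [
    [0.0, -0.0015, 0, -0.007, -1],
    [0.002, -0.002, 0, -0.007, -1],
    [0.003, -0.002, 0, -0.007, -1],
    [0.003, -0.002, 0, -0.007, -0.3],
    [0.003, -0.002, 0, -0.007, -0.1],
    [0.003, -0.002, 0, -0.007, 0.0],
    [0.003, -0.002, 0, -0.007, 0.1],
    [-0.01, -0.002, 0, -0.007, 0.1],
    [-0.06, -0.002, 0, -0.007, 0.1],
    [-0.11, -0.002, 0, -0.007, 0.1]
  ]
}}

```text
time: 16.6
ee_pos: [0.6151, -0.1868, 0.1673]
tcp_rot: [71.0, 88.5, -8.0]
wrist_force: [1.7, -0.8, 0.7]
opening: 0.0475
```

```bash
python3 -c "
from h import *
slatend(64,90)
go(553.5,174.5,170,6)"
```

```text
[ 309  141   34  177 5433] c [ 619.7 -184. ] s [ 20.1 120.1] a 11.2 z [69.9 71.4 72.7]
   mid of low-x.. corners [[598.2000122070312, -127.0999984741211], [621.5, -244.89999389648438], [641.2000122070312, -241.0], [617.9000244140625, -123.19999694824219]]
t=16.65 p [ 617.4 -187.6  178.1] psi -79.0 q [-17.  15.  16.  88.   0.  62.] open 47.0 F [-2.   0.9  6.7]
shift [ 0.0031  0.0061 -0.3677] roll -1.484 rows>=10
```

Call:
{"name": "apply_moves", "arguments": {
  "commands": [
    [0.003, 0.006, -0.367, -1.484, 0.1],
    [0.003, 0.006, -0.367, -1.484, 0.1],
    [0.003, 0.006, -0.367, -1.484, 0.1],
    [0.003, 0.006, -0.367, -1.484, 0.1],
    [0.003, 0.006, -0.367, -1.484, 0.1],
    [0.003, 0.006, -0.367, -1.484, 0.1],
    [0.003, 0.006, -0.367, -1.484, 0.1],
    [0.003, 0.006, -0.367, -1.484, 0.1],
    [0.003, 0.006, -0.367, -1.484, 0.1],
    [0.003, 0.006, -0.367, -1.484, 0.1],
    [0.003, 0.006, -0.367, -1.484, 0.1],
    [0.003, 0.006, -0.367, -1.484, 0.1]
  ]
}}

```text
time: 17.85
ee_pos: [0.5537, 0.1737, 0.1708]
tcp_rot: [-16.4, 87.8, -10.7]
wrist_force: [-0.4, 0.1, 0.9]
opening: 0.047
```

```bash
python3 -c "
from h import *
slatend(35,108)
go(553.5,174.5,58,6)"
```

```text
[ 317  141   33  183 5701] c [549.5 177. ] s [104.   22.3] a 6.0 z [ 44.4  75.3 102.8]
   mid of low-x.. corners [[496.6000061035156, 182.60000610351562], [498.8999938964844, 160.5], [602.4000244140625, 171.3000030517578], [600.0, 193.5]]
[128 243  37  39 669] c [602.5  43.7] s [28.6 11.1] a 9.2 z [35.3 45.4 69.1]
   mid of low-x.. corners [[587.5, 46.79999923706055], [589.2999877929688, 35.900001525878906], [617.5, 40.5], [615.7000122070312, 51.400001525878906]]
t=17.90 p [553.7 173.6 170.6] psi 5.8 q [18.  6.  5. 87. -1. 12.] open 47.0 F [-0.3 -0.  -0. ]
shift [ 0.1125  0.0021 -0.0043] roll -0.004 rows>=2
```

Call:
{"name": "apply_moves", "arguments": {
  "commands": [
    [0.05, 0.0033, -0.002, 0, 0.1],
    [0.1, 0.0033, -0.0042, 0, 0.1],
    [0.1125, 0.0033, -0.0043, 0, 0.1],
    [0.1125, 0.0033, -0.0043, 0, 0.1],
    [0.1125, 0.0033, -0.0043, 0, -1],
    [0.1125, 0.0033, -0.0043, 0, -1],
    [0.1125, 0.0033, -0.0043, 0, -1],
    [0.1125, 0.0033, -0.0043, 0, -1],
    [0.1125, 0.0033, -0.0043, 0, -1],
    [0.1125, 0.0033, -0.0043, 0, -1]
  ]
}}

```text
time: 18.9
ee_pos: [0.5549, 0.1761, 0.0612]
tcp_rot: [-13.5, 87.5, -7.8]
wrist_force: [-0.7, -0.6, 6.3]
opening: 0.0193
```

```bash
python3 -c "
from h import *
go(560,-38,120,6)"
```

```text
t=18.90 p [554.9 176.1  61.2] psi 5.8 q [18.  7. -6. 74. -1. 12.] open 19.3 F [-0.7 -0.6  6.3]
shift [-0.0573 -0.2141 -0.014 ] roll -0.004 rows>=4
```

Call:
{"name": "apply_moves", "arguments": {
  "commands": [
    [-0.03, 0, 0, 0, -1],
    [-0.06, 0, 0, 0, -1],
    [-0.06, -0.05, -0.004, 0, -1],
    [-0.06, -0.1, -0.007, 0, -1],
    [-0.06, -0.15, -0.01, 0, -1],
    [-0.058, -0.19, -0.014, 0, -1],
    [-0.058, -0.214, -0.014, 0, -1],
    [-0.03, -0.214, -0.014, 0, -1],
    [-0.01, -0.214, -0.015, 0, -1],
    [0.01, -0.214, -0.016, 0, -1],
    [0.022, -0.214, -0.017, 0, -1]
  ]
}}

```text
time: 20.0
ee_pos: [0.5605, -0.0388, 0.0405]
tcp_rot: [-13.5, 87.5, -7.8]
wrist_force: [0.1, -0.2, -0.1]
opening: 0.019
```

```bash
python3 -c "
from h import *
go(560,-38,0,6)"
```

```text
t=20.00 p [560.5 -38.8  40.5] psi 5.7 q [ -4.   5. -11.  71.  -0. -10.] open 19.0 F [ 0.1 -0.2 -0.1]
shift [ 0.0404  0.0012 -0.0021] roll -0.004 rows>=1
```

Call:
{"name": "apply_moves", "arguments": {
  "commands": [
    [0.008, 0, 0, 0, -1],
    [0.013, 0, 0, 0, -1],
    [0.018, 0, -0.001, 0, -1],
    [0.023, 0, -0.001, 0, -1],
    [0.028, 0, -0.001, 0, -1],
    [0.033, 0, -0.002, 0, -1],
    [0.037, 0, -0.002, 0, -1],
    [0.0405, 0, -0.002, 0, -1],
    [0.0415, 0, -0.002, 0, -1]
  ]
}}

```text
time: 20.9
ee_pos: [0.562, -0.0392, 0.0006]
tcp_rot: [-13.2, 87.3, -7.4]
wrist_force: [2.4, -0.0, 7.1]
opening: 0.0194
```

```bash
python3 -c "
from h import *
slatend(10,28)
go(541.8,-203,130,-79)"
```

```text
[368   0  62  24 784] c [452.1 -30. ] s [ 5.9 17.6] a 6.1 z [10.5 14.1 15.7]
   mid of low-x.. corners [[448.20001220703125, -21.5], [450.1000061035156, -39.0], [455.8999938964844, -38.400001525878906], [454.1000061035156, -20.899999618530273]]
[  293   168    62   278 15047] c [554.6 -41.5] s [112.2  20.5] a 5.7 z [13.8 17.7 22.5]
   mid of low-x.. corners [[497.70001220703125, -36.900001525878906], [499.79998779296875, -57.29999923706055], [611.4000244140625, -46.0], [609.4000244140625, -25.600000381469727]]
[ 514  258   69  155 3901] c [550.6  36.9] s [61.2  9.7] a 6.1 z [10.7 20.7 27.7]
   mid of low-x.. corners [[519.7000122070312, 38.400001525878906], [520.7000122070312, 28.799999237060547], [581.5999755859375, 35.29999923706055], [580.5999755859375, 45.0]]
[   0  280   72  134 5635] c [ 575.7 -149.9] s [52.3 21. ] a 16.5 z [17.3 26.1 27.5]
   mid of low-x.. corners [[547.5999755859375, -147.3000030517578], [553.5999755859375, -167.39999389648438], [603.7999877929688, -152.5], [597.7999877929688, -132.39999389648438]]
t=20.95 p [562.  -39.2   0.7] psi 5.8 q [ -4.   6. -14.  67.  -0. -10.] open 19.4 F [2.6 0.4 6.4]
shift [-0.1291 -0.1623 -0.0306] roll 1.479 rows>=10
```

Call:
{"name": "apply_moves", "arguments": {
  "commands": [
    [-0.05, 0, 0, 0, -1],
    [-0.1, 0, 0, 0, -1],
    [-0.129, -0.03, -0.01, 0.15, -1],
    [-0.129, -0.06, -0.02, 1.479, -1],
    [-0.129, -0.09, -0.03, 1.479, -1],
    [-0.129, -0.12, -0.031, 1.479, -1],
    [-0.129, -0.161, -0.031, 1.479, -1],
    [-0.129, -0.161, -0.031, 1.479, -1],
    [-0.129, -0.161, -0.031, 1.479, -1],
    [-0.129, -0.161, -0.031, 1.479, -1],
    [-0.129, -0.161, -0.031, 1.479, -1],
    [-0.129, -0.161, -0.031, 1.479, -1]
  ]
}}

```text
time: 22.15
ee_pos: [0.5413, -0.2017, 0.1303]
tcp_rot: [71.9, 87.3, -7.4]
wrist_force: [0.0, 0.4, 1.0]
opening: 0.0191
```

```bash
python3 -c "
from h import *
go(541.4,-201.8,56,-79)"
```

```text
t=22.15 p [ 541.3 -201.7  130.3] psi -79.4 q [-21.   5.  -1.  81.   1.  59.] open 19.1 F [0.  0.4 1. ]
shift [ 0.0742 -0.0032 -0.001 ] roll -0.006 rows>=1
```

Call:
{"name": "apply_moves", "arguments": {
  "commands": [
    [0.04, -0.002, 0, -0.006, -1],
    [0.06, -0.003, -0.001, -0.006, -1],
    [0.066, -0.003, -0.001, -0.006, -1],
    [0.07, -0.003, -0.001, -0.006, -1],
    [0.073, -0.003, -0.001, -0.006, -1],
    [0.075, -0.003, -0.001, -0.006, -1],
    [0.075, -0.003, -0.001, -0.006, -1]
  ]
}}

```text
time: 22.85
ee_pos: [0.5422, -0.2019, 0.0561]
tcp_rot: [71.3, 87.2, -7.7]
wrist_force: [-0.4, -0.6, 1.7]
opening: 0.019
```

```bash
python3 -c "
from h import *
slatend(64,90)
go(541.4,-201.8,55,-79)"
```

```text
[  484   164   104   249 14408] c [ 617.5 -175.6] s [ 21.3 102.6] a 11.4 z [64.9 71.5 72.7]
   mid of low-x.. corners [[596.9000244140625, -127.4000015258789], [617.0999755859375, -228.0], [638.0, -223.8000030517578], [617.7999877929688, -123.19999694824219]]
[  294   167    61   279 15145] c [ 541.4 -195.1] s [ 21.2 112. ] a 10.4 z [70.4 73.5 76.9]
   mid of low-x.. corners [[520.9000244140625, -141.89999389648438], [541.0, -252.10000610351562], [561.7999877929688, -248.3000030517578], [541.7000122070312, -138.10000610351562]]
t=22.90 p [ 542.2 -202.    56.2] psi -79.0 q [-21.   6.  -8.  73.   1.  58.] open 19.3 F [ 0.5 -0.3  1.4]
shift [ 0.0011 -0.0008 -0.0004] roll -0.000 rows>=0
```

Call:
{"name": "apply_moves", "arguments": {
  "commands": [
    [0.0, -0.0015, 0, 0, -1],
    [0.002, -0.002, 0, 0, -1],
    [0.003, -0.002, 0, 0, -1],
    [0.003, -0.002, 0, 0, -0.3],
    [0.003, -0.002, 0, 0, -0.1],
    [0.003, -0.002, 0, 0, 0.0],
    [0.003, -0.002, 0, 0, 0.1],
    [-0.01, -0.002, 0, 0, 0.1],
    [-0.06, -0.002, 0, 0, 0.1],
    [-0.11, -0.002, 0, 0, 0.1]
  ]
}}

```text
time: 23.9
ee_pos: [0.534, -0.2013, 0.1672]
tcp_rot: [71.7, 87.3, -7.3]
wrist_force: [1.1, -0.7, -0.4]
opening: 0.0468
```

```bash
python3 -c "
from h import *
slatend(63,90)
go(537,-420,170,-10.5)"
```

```text
[ 423  141   50  175 5801] c [ 619.2 -183.9] s [ 20.8 120. ] a 11.3 z [64.4 71.4 72.8]
   mid of low-x.. corners [[597.2999877929688, -127.0999984741211], [620.7999877929688, -244.8000030517578], [641.0999755859375, -240.8000030517578], [617.7000122070312, -123.0999984741211]]
[ 310  143   33  176 5423] c [ 541.1 -199.8] s [ 20.1 120. ] a 11.0 z [69.9 71.4 72.7]
   mid of low-x.. corners [[519.7000122070312, -142.89999389648438], [542.7000122070312, -260.70001220703125], [562.4000244140625, -256.79998779296875], [539.4000244140625, -139.0]]
t=23.95 p [ 536.4 -202.3  177.5] psi -79.0 q [-21.   4.   3.  86.   1.  58.] open 47.2 F [-1.8  0.   6.7]
shift [ 0.0098 -0.0414  0.2137] roll -1.196 rows>=8
```

Call:
{"name": "apply_moves", "arguments": {
  "commands": [
    [0.01, -0.041, 0.214, -1.196, 0.1],
    [0.01, -0.041, 0.214, -1.196, 0.1],
    [0.01, -0.041, 0.214, -1.196, 0.1],
    [0.01, -0.041, 0.214, -1.196, 0.1],
    [0.01, -0.041, 0.214, -1.196, 0.1],
    [0.01, -0.041, 0.214, -1.196, 0.1],
    [0.01, -0.041, 0.214, -1.196, 0.1],
    [0.01, -0.041, 0.214, -1.196, 0.1],
    [0.01, -0.041, 0.214, -1.196, 0.1],
    [0.01, -0.041, 0.214, -1.196, 0.1]
  ]
}}

```text
time: 24.95
ee_pos: [0.5375, -0.4202, 0.1705]
tcp_rot: [0.3, 86.6, -10.4]
wrist_force: [0.3, -0.9, 0.6]
opening: 0.0467
```

```bash
python3 -c "
from h import *
go(537,-420,12,-10.5)
o=bot.get_obs();d=wristcal(cams.camera('wrist'),o);cv2.imwrite('pics/w6.png',d['frame']);P=cloud(d);Z=P[...,2]*1000
for lo,hi in ((3,10),(28,60)):
  m=(Z>lo)&(Z<hi)&(d['depth']>0)&(abs(P[...,0]-.537)<.09)&(abs(P[...,1]+.42)<.09)
  n,l,s,_=cv2.connectedComponentsWithStats(m.astype(np.uint8));i=1+s[1:,4].argmax();p=P[l==i]*1000
  print(s[i],cv2.minAreaRect(p[:,:2].astype(np.float32)),np.median(p[:,2]))
"
```

```text
t=24.95 p [ 537.5 -420.2  170.5] psi -10.7 q [-39.  20.  21.  88.   2. -28.] open 46.7 F [ 0.3 -0.9  0.6]
shift [ 1.582e-01  1.000e-04 -9.900e-03] roll -0.004 rows>=3
[  254   131   145   132 15960] ((537.59130859375, -418.9567565917969), (110.14996337890625, 110.44093322753906), 79.46424865722656) 5.551171410866362
[ 316  170   22   82 1743] ((537.0458984375, -418.7030029296875), (15.753890037536621, 59.52313232421875), 79.0088882446289) 41.3052531227554
```

View pics/w6.png

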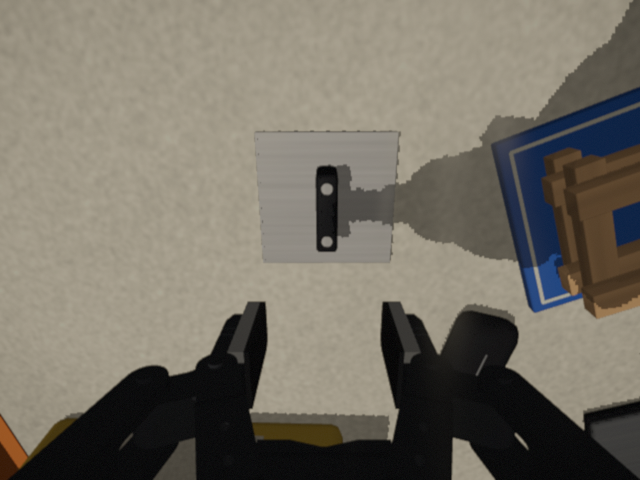

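Call:
{"name": "apply_moves", "arguments": {
  "commands": [
    [0.05, 0.001, -0.003, 0, 0.1],
    [0.1, 0.001, -0.006, 0, 0.1],
    [0.145, 0.001, -0.0095, 0, 0.1],
    [0.159, 0.001, -0.0097, 0, 0.1],
    [0.159, 0.001, -0.0097, 0, 0.1],
    [0.159, 0.001, -0.0097, 0, -1],
    [0.159, 0.001, -0.0097, 0, -1],
    [0.159, 0.001, -0.0097, 0, -1],
    [0.159, 0.001, -0.0097, 0, -1],
    [0.159, 0.001, -0.0097, 0, -1],
    [0.159, 0.001, -0.0097, 0, -1]
  ],
  "newtons": 80
}}

```text
time: 26.1
ee_pos: [0.539, -0.4201, 0.0146]
tcp_rot: [-1.4, 86.3, -12.1]
wrist_force: [0.8, 1.4, 6.2]
opening: 0.0148
```

```bash
python3 -c "
from h import *
go(537.3,-419,130,-10.7)
go(579.8,-192,130,11)"
```

```text
t=26.10 p [ 539.  -420.1   14.6] psi -10.7 q [-39.  21.   5.  71.   2. -28.] open 14.8 F [0.8 1.4 6.2]
shift [-0.1152  0.0005  0.0055] roll -0.000 rows>=2
t=26.10 p [ 539.  -420.1   14.6] psi -10.7 q [-39.  21.   5.  71.   2. -28.] open 14.8 F [0.8 1.4 6.2]
shift [-0.1156  0.2315  0.0051] roll -0.379 rows>=5
```

Call:
{"name": "apply_moves", "arguments": {
  "commands": [
    [-0.02, 0, 0.001, 0, -1],
    [-0.05, 0, 0.002, 0, -1],
    [-0.085, 0, 0.004, 0, -1],
    [-0.115, 0.02, 0.006, 0, -1],
    [-0.116, 0.06, 0.007, -0.15, -1],
    [-0.116, 0.1, 0.007, -0.3, -1],
    [-0.116, 0.14, 0.007, -0.379, -1],
    [-0.116, 0.18, 0.007, -0.379, -1],
    [-0.116, 0.21, 0.007, -0.379, -1],
    [-0.116, 0.231, 0.007, -0.379, -1],
    [-0.116, 0.2315, 0.007, -0.379, -1],
    [-0.116, 0.2315, 0.007, -0.379, -1]
  ]
}}

```text
time: 27.3
ee_pos: [0.5819, -0.1921, 0.1313]
tcp_rot: [-23.5, 86.3, -12.4]
wrist_force: [-0.3, -0.5, -5.5]
opening: 0.0148
```

```bash
python3 -c "
from h import *
go(581.4,-191.7,87,11)
o=bot.get_obs();d=wristcal(cams.camera('wrist'),o);cv2.imwrite('pics/w7.png',d['frame']);P=cloud(d);Z=P[...,2]*1000
m=(Z>105)&(Z<135)&(d['depth']>0)&(abs(P[...,0]-.58)<.09)&(abs(P[...,1]+.192)<.07)&(cv2.cvtColor(d['frame'],cv2.COLOR_BGR2GRAY)>90)
n,l,s,_=cv2.connectedComponentsWithStats(m.astype(np.uint8));i=1+s[1:,4].argmax();p=P[l==i]*1000
r=cv2.minAreaRect(p[:,:2].astype(np.float32));print(s[i],r,np.round(cv2.boxPoints(r)),np.median(p[:,2]),np.linalg.lstsq(np.c_[p[:,:2],np.ones(len(p))],p[:,2],rcond=None)[0])
"
```

```text
t=27.30 p [ 581.9 -192.1  131.3] psi 11.1 q [-18.   9.   3.  81.   0. -29.] open 14.8 F [-0.3 -0.5 -5.5]
shift [ 0.0441  0.0016 -0.003 ] roll 0.002 rows>=1
[  181   172   286   197 39354] ((571.1046142578125, -196.09906005859375), (92.70396423339844, 110.26331329345703), 10.958051681518555) [[ 515. -151.]
 [ 536. -259.]
 [ 627. -241.]
 [ 606. -133.]] 122.26428076087024 [ 5.07493801e-03 -2.33040453e-02  1.14767742e+02]
```

View pics/w7.png

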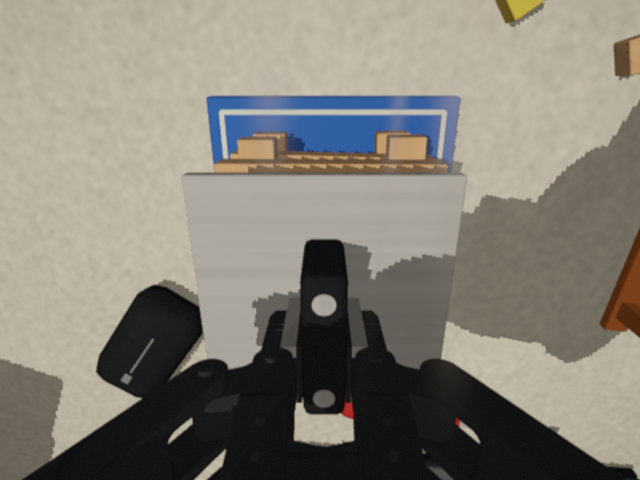

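Call:
{"name": "apply_moves", "arguments": {
  "commands": [
    [0.02, 0.001, -0.001, 0, -1],
    [0.034, 0.002, -0.002, 0, -1],
    [0.038, 0.002, -0.003, 0, -1],
    [0.041, 0.002, -0.003, 0, -1],
    [0.043, 0.002, -0.003, 0, -1],
    [0.045, 0.002, -0.003, 0, -1],
    [0.046, 0.002, -0.003, 0, -1],
    [0.047, 0.002, -0.003, 0, -1],
    [0.047, 0.002, -0.003, 0, -1]
  ]
}}

```text
time: 28.25
ee_pos: [0.5821, -0.1923, 0.0873]
tcp_rot: [-23.6, 86.1, -12.6]
wrist_force: [-6.7, -1.1, 10.5]
opening: 0.0149
```

```bash
python3 -c "
from h import *
go(581.4,-191.0,87,11)"
```

```text
t=28.25 p [ 582.1 -192.3   87.3] psi 11.1 q [-18.   9.  -1.  76.   0. -29.] open 14.9 F [-6.7 -1.1 10.5]
shift [ 0.0003  0.0015 -0.0005] roll 0.001 rows>=0
```

Call:
{"name": "apply_moves", "arguments": {
  "commands": [
    [0.001, 0, 0, 0, -1],
    [0.001, 0, 0, 0, -0.3],
    [0.001, 0, 0, 0, -0.2],
    [0.001, 0, 0, 0, -0.1],
    [0.001, 0, 0, 0, 0.0],
    [0.001, 0, 0, 0, 0.0],
    [-0.02, 0, 0.001, 0, 0.0],
    [-0.06, 0, 0.004, 0, 0.0],
    [-0.1, 0, 0.006, 0, 0.0],
    [-0.13, 0, 0.008, 0, 0.0],
    [-0.13, 0, 0.008, 0, 0.0]
  ]
}}

```text
time: 29.35
ee_pos: [0.5827, -0.1893, 0.2227]
tcp_rot: [-24.1, 85.7, -13.1]
wrist_force: [0.7, 0.3, 0.7]
opening: 0.0425
```

```bash
python3 -c "
from h import *
go(581,-191,87,11)
def an(d,c):
  P=cloud(d);Z=P[...,2]*1000;G=cv2.cvtColor(d['frame'],cv2.COLOR_BGR2HSV)
  q=(d['depth']>0)&(abs(P[...,0]-.58)<.085)&(abs(P[...,1]+.192)<.085)
  for lo,hi in ((74.2,90),(95,130)):
    m=q&(Z>lo)&(Z<hi)&((G[...,1]<60)|(lo>90))
    n,l,s,_=cv2.connectedComponentsWithStats(m.astype(np.uint8));i=1+s[1:,4].argmax();p=P[l==i]*1000
    print(c,s[i,4],cv2.minAreaRect(p[:,:2].astype(np.float32)),np.median(p[:,2]),np.linalg.lstsq(np.c_[p[:,:2],np.ones(len(p))],p[:,2],rcond=None)[0][:2])
o=bot.get_obs();d=wristcal(cams.camera('wrist'),o);an(d,'wrist')
d=cams.camera('scene');cv2.imwrite('pics/s8.png',cv2.resize(d['frame'][200:440,90:430],None,fx=2.3,fy=2.3));an(d,'scene')
"
```

```text
t=29.35 p [ 582.7 -189.3  222.7] psi 11.1 q [-18.   9.  13.  90.   0. -29.] open 42.5 F [0.7 0.3 0.7]
shift [ 0.1352  0.0028 -0.0114] roll 0.001 rows>=3
wrist 18038 ((580.8919677734375, -194.82891845703125), (110.35185241699219, 110.24833679199219), 11.028389930725098) 77.57968848082567 [0.00099937 0.00106672]
wrist 2051 ((580.3399658203125, -195.0080108642578), (59.38238525390625, 15.99047565460205), 10.972681045532227) 113.3202924081223 [0.05466739 0.00699442]
scene 1913 ((580.95556640625, -197.23577880859375), (110.92609405517578, 113.15677642822266), 11.240241050720215) 75.78681956870848 [-0.00151662  0.00229525]
scene 442 ((581.5200805664062, -197.41734313964844), (60.37355422973633, 18.34840202331543), 11.299613952636719) 108.75187775485101 [-0.1356745   0.56076611]
```

View pics/s8.png

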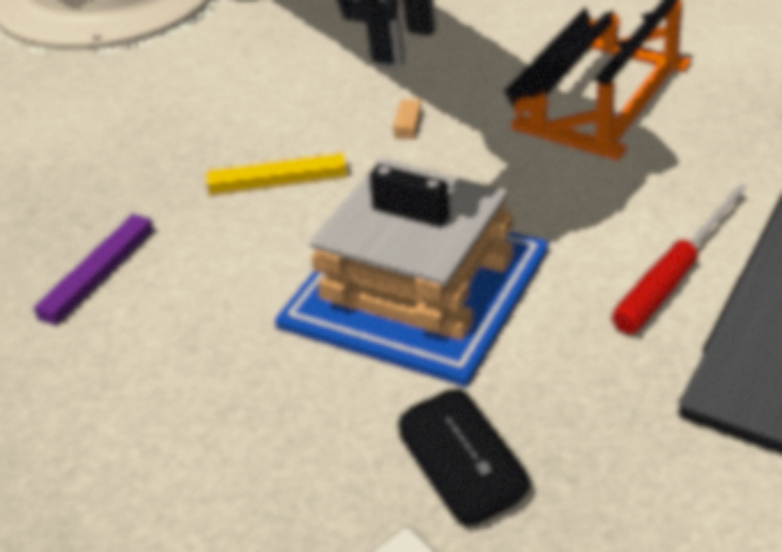

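```bash
python3 -c "
from h import *
print(bot.job_done(), bot.get_obs()['time'])"
```

```text
the job is handed in; nothing more can be done
the job is handed in; nothing more can be done
```

The tower is finished and handed in at about 29 s of the 72 s allowed; no verdict was reported. I gripped each slat in the rack at its 30° slope and pressed it against the clear desk until it lay level. The first went in the empty third-course place and the other two crosswise on top, then the steel plate on the fourth course.

**Slats:** after each release the wrist camera showed the new slats about 1.5 mm from their places, flat and within 1° of direction. The laid third-course slat was still in place when I checked after the first placement. I did not measure the two lower courses or that slat again at the end.

**Plate:** the wrist camera puts it level, square to the board, and about 3 mm off centre. The scene camera says about 5 mm, so the two disagree by about 2 mm; both are inside the 12 mm limit.

**Gripper tilt:** the gripper drifted to about 4° off vertical over the run, without a visible effect on the placed parts.

**Bystanders:** the last scene picture showed the screwdriver, mouse and offcut where they had been. The spool and glue bottle were outside that crop; the arm never worked near them.

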